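Draw the dish holder from under the condenser and hold it level

TASK

Take hold of the blue grip of the metal dish holder on the microscope stage and draw the holder straight out along its guides, towards the robot, until all of it is out from under the black condenser; only then lift it, with its dish still seated on it, at least 6 cm above the stage, clear in front of the condenser. Finish while still holding it there, level and steady in the air. Do not bump the condenser, do not tip the holder or let the dish come off its seat, and leave the jar, the objective and the slide box alone.

Things in the scene. Friction and masses are not known exactly. Their poses are not given: they have to be found in the camera images.
- microscope: Cream inverted microscope, fixed. Origin on the table below the condenser's axis; +x points along the guides away from the robot, z up. Base 200 mm (x) by 460 mm (y). Column at x -8 to 48, y -230 to -180 and top arm, 460 mm high, carry a lamp house (100 by 110 mm about the axis, 350 to 460 mm high). Eyepieces at x -47 to 47, y 90 to 290, up to 255 mm high.
- stage (a point): Point on the black stage's top, 170 mm above the microscope's origin, same axes. Stage: x -175 to 80, y -85 to 85 mm. On it two aluminium guides along x, 10 mm high, inner faces at y -45.5 and 45.5, open at the -x end, where the holder is drawn out; a stop bar at x = 67 keeps it from going farther in.
- condenser: Black upright condenser tube, fixed to the microscope over the stage, 56 mm in diameter. Origin at the centre of its lower face, which is 38 mm above the stage's top; axes as the microscope's.
- holder: Loose aluminium dish holder, flat plate 192 by 85 by 5 mm, about 0.16 kg, lying on the stage between the guides (3 mm play each side), dish end under the condenser. Origin on its underside, below the centre of the dish seat; x along the guides, plate from x = -150 (grip end, near the robot) to 42 mm, z up. The seat is a rim 4 mm high round the dish, inner radius 32.5 mm.
- grip (a point): Point to grasp on the holder's blue grip, an upright block on the plate, 34 mm along the holder's x, 16 mm along its y (pinch it across y), 50 mm high. The point lies at holder x = -130, y = 0, 37 mm above the holder's underside, 32 mm above the plate, 18 mm below the grip's top. Axes as the holder's.
- dish: Loose clear round covered dish, 60 mm in diameter, 15 mm high, 30 g, with a green leaf in it, standing in the holder's seat under the condenser (18 mm of air above it). Origin at the centre of its underside, 5 mm above the holder's underside.
- jar: Amber glass jar with white lid, 48 mm in diameter, 75 mm high, standing on the table between the robot and the microscope. Bystander. Origin at the centre of its underside.
- objective: Steel microscope objective, 34 mm in diameter, 48 mm high, standing on the table. Bystander. Origin at the centre of its underside.
- slide_box: Orange slide box, 85 by 45 by 32 mm, on the table. Bystander. Origin at the centre of its underside.
Not all that is in view belongs to the job. What is shaped like the dish but orange is not meant. Of the things that look like the holder, the smaller one is meant.

How it is judged:
By the outcome, as a careful person would: the job done as asked, in the order asked, and still so for the second after the job is handed in, while the arm keeps its last pose, push and grip.
It also fails if it takes over 34 s, if anything falls off the work surface, if the arm or the gripper's body presses on something with over 40 N, if the wrist force passes 120 N, or if a joint passes its speed limit or range.

ROBOT

A 7-joint arm with a two-finger parallel gripper is mounted at the origin on the work surface. World frame = base frame: x ahead of the robot, y to its left, z up, the work surface at z = 0. Lengths are in m, angles in rad, forces in N, time in s.
With the tool pointing down it reaches from about 0.4 to 0.9 m from the base axis. Payload 5.6 kg.
Tool frame: the origin (TCP) lies midway between the tips of the shut fingers; the grasp point (between the pads) lies 19 mm behind it; y points along the fingers, z is the direction in which the jaws open and shut, and the axes are right-handed (so a half turn about y gives the same grasp; the last joint's range is limited). The gripper opens to 92 mm and grips with 3 to 60 N. Pads are 20 mm wide; open, the fingers measure 128 mm over their backs; the gripper's body (75 mm by 189 mm) begins 69 mm behind the grasp point.
Start: joints at [1.173, 0.468, -0.012, 1.603, 0.006, 1.071, -0.056], TCP at [0.226, -0.61, 0.215] pointing down, gripper open.
Joint ranges: [-2.53, 2.53], [-0.31, 2.02], [-1.57, 1.55], [0.28, 2.44], [-1.29, 4.43], [0.15, 1.84], [-2.92, 2.92]. Speed limits (rad/s): [2.57, 2.57, 3.14, 3.14, 3.14, 3.14, 3.14].

INTERFACE

Orientations are given as a 3x3 rotation matrix whose columns are the frame's x, y, z axes.
In Python, from station import env, effector, solver, viewer, workorder, search_frame, tip_of gives the robot as it stands. Calls block until the motion is done:
- env.reach(position, orientation): joint-space move of the TCP to a pose.
- env.movel(position, frame=None, rate=0.15): straight line of the TCP; frame=None keeps the orientation; rate is the mean speed in m/s.
- env.goto_joints(angles): joint-space move.
- effector.release() and effector.grasp(squeeze=None): open the fingers fully, or close them until they stop; squeeze is the grip in N (None keeps the last).
- env.pause(seconds).
- solver.inverse_kinematics(position, orientation): joint angles nearest the present ones, or None.
- env.sense(): the state.
- viewer.read_camera(name): name is "side" or "top" or "wrist"; returns (picture, depth): 420x560x3 uint8, red, green, blue; 420x560 float32, m along the optical axis (not along the pixel's ray), 0 where there is no reading.
- viewer.camera_info(name): a dict with "intrinsics" (3x3 intrinsics, pixels), "eye" and "rotation" of the camera in the world; the wrist camera has in their place "T_tool_cam" (4x4, takes a point from camera to tool coordinates, whose origin is the TCP and whose axes are the tool frame's). Camera axes: x right, y up, looking along -z (the intrinsics and any distortion apply to the point x, -y, -z); pixel columns grow to the right and rows downward; lengths in m; the calibration is good to about 2 mm. A picture is of the moment at which its call begins: read the wrist's pose just before it. camera_info takes no time and is no camera call.
A pose or a line that the arm cannot do raises env.PlanningError and nothing moves.
- workorder.finish_job(): hands the job in, once; it reports no verdict.
Trained networks look in the newest picture that a camera, given by its name, has taken for a name from the list of things; names that differ only in an ending like _2 or _b are one class to them, and where a whole thing is asked for, a point or a joint stands for the part that bears it (a point fixed in the world has none). Each returns a list of dicts, best first, with "score" (0 to 1); they miss things now and then, are a little off and sometimes report something else, mostly with a low value. They report only what shows in the picture. A call takes as long as a camera call. They do not tell look-alikes from the thing itself.
- search_frame(camera, name): "at" ([x, y, z] in m, in world coordinates, good to about 4 mm: the middle of the surface that is visible of it).
- tip_of(camera, name): "at" ([x, y, z] in m, in world coordinates, good to about 4 mm: a listed point, or the origin of a listed thing).
The state is a dict: "t": time; "joint_positions": joint angles; "joint_velocities": joint speeds; "tau": joint torques, N m; "ee_pos": TCP position; "tcp_rot": TCP orientation; "wrist_force": force on the tool from outside, world axes, zero at the start; "moment": the same for the moment, N m; "gripper_width": finger opening in m.
Only numpy, scipy, OpenCV 4.12 (cv2) and the standard library are available. Lean on these libraries where they do the work, as an engineer would, in place of code of your own. Each camera call takes 0.05 s, during which the arm holds its last target. There are 200 camera calls.

## Working session

There is one attempt and no reset: what is moved stays moved. The work goes in short steps, each a Python script; the robot and the scene stay as the last script left them, time stands still between calls to the robot, and variables do not carry over. Pictures are saved under pics/ and viewed, about 8 in all and at most 12, crops included, and the job is handed in when it is done.

```bash
mkdir -p pics
python3 - <<'E'
from station import *
import cv2,numpy as np
for c in ["top","side"]:
    p,d=viewer.read_camera(c); cv2.imwrite(f"pics/{c}0.png",p[:,:,::-1])
    for n in ["holder","grip","dish","condenser","stage","microscope","jar","objective","slide_box"]:
        print(c,n,[(np.round(r["at"],3).tolist(),round(r["score"],2)) for r in tip_of(c,n)[:3]])
    i=viewer.camera_info(c); print(np.round(i["eye"],3),np.round(i["rotation"],2).tolist(),i["intrinsics"])
s=env.sense();print(s["t"],s["ee_pos"],np.round(s["tcp_rot"],3),s["wrist_force"],s["gripper_width"])
E
```

```text
top holder [([0.699, -0.049, 0.168], 0.96), ([0.592, -0.421, -0.004], 0.66)]
top grip [([0.707, -0.559, 0.054], 0.95), ([0.57, -0.071, 0.207], 0.9)]
top dish [([0.462, -0.082, -0.004], 0.7), ([0.697, -0.052, 0.168], 0.5)]
top condenser [([0.698, -0.053, 0.21], 0.6)]
top stage []
top microscope []
top jar [([0.429, 0.015, -0.003], 0.71)]
top objective [([0.427, 0.178, 0.002], 0.68)]
top slide_box []
[ 0.4   -0.116  1.444] [[-0.01, 0.99, -0.12], [-1.0, -0.01, -0.03], [-0.03, 0.12, 0.99]] [[534.53747868   0.         276.11611089]
 [  0.         534.53747868 206.78917908]
 [  0.           0.           1.        ]]
side holder [([0.598, -0.422, 0.001], 0.98), ([0.699, -0.052, 0.174], 0.89)]
side grip [([0.568, -0.07, 0.205], 0.67), ([0.701, -0.044, 0.002], 0.22)]
side dish [([0.702, -0.05, 0.177], 0.96), ([0.465, -0.078, -0.002], 0.63)]
side condenser [([0.708, -0.046, 0.204], 0.76)]
side stage []
side microscope [([0.701, -0.046, -0.001], 0.83)]
side jar [([0.431, 0.013, -0.001], 0.67), ([0.417, -0.224, -0.003], 0.66)]
side objective [([0.426, 0.177, 0.004], 0.58)]
side slide_box [([0.414, -0.226, -0.001], 0.8), ([0.702, -0.047, 0.001], 0.66), ([0.569, -0.071, 0.206], 0.45)]
[0.448 0.599 0.661] [[-0.99, 0.11, -0.12], [-0.16, -0.59, 0.79], [0.02, 0.8, 0.6]] [[428.98858943   0.         278.31549068]
 [  0.         428.98858943 213.77663103]
 [  0.           0.           1.        ]]
1.0 [ 0.22578341 -0.60954185  0.21460915] [[-0.938 -0.     0.347]
 [-0.347 -0.    -0.938]
 [ 0.    -1.     0.   ]] [-0.15052987  0.94638273  0.71521463] 0.09164816966227028
```

View pics/top0.png

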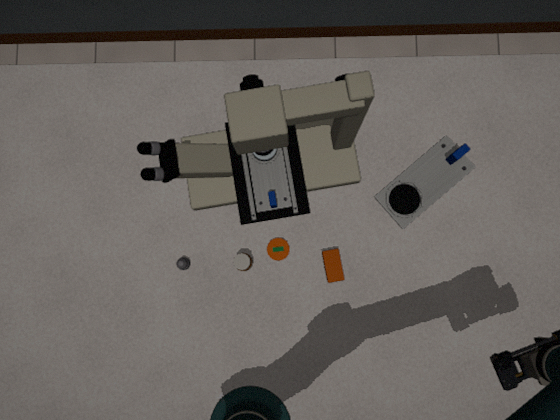

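View pics/side0.png

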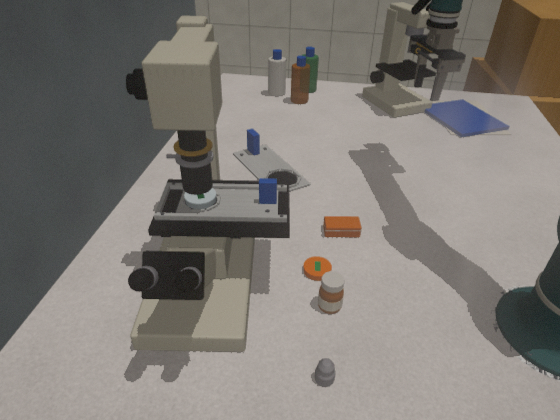

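The stage, with the smaller holder, is at top (270,170). Its blue grip is at top (272,198) and side (268,190). The holder on the table at top (425,180), with the black disc, and the orange dish are decoys. Next I refine the yaw from depth and approach with a wrist look.

```bash
cat > h.py <<'E'
from station import *
import cv2,numpy as np
def cloud(c,d,s=None):
    i=viewer.camera_info(c);K=i["intrinsics"]
    v,u=np.indices(d.shape); P=np.stack([(u-K[0,2])/K[0,0]*d,-(v-K[1,2])/K[1,1]*d,-d],-1)
    if c=="wrist":
        T=np.array(i["T_tool_cam"]); return (P@T[:3,:3].T+T[:3,3])@np.array(s["tcp_rot"]).T+s["ee_pos"]
    return P@np.array(i["rotation"]).T+i["eye"]
def R(yaw):
    c,s=np.cos(yaw),np.sin(yaw); return np.array([[-c,0,s],[-s,0,-c],[0,-1,0.]])
def blue(p): 
    p=p.astype(int); return (p[:,:,2]>p[:,:,0]+40)&(p[:,:,2]>p[:,:,1]+25)
E
python3 - <<'E'
from h import *
p,d=viewer.read_camera("top");P=cloud("top",d)
m=(d>0)&(np.hypot(P[...,0]-.62,P[...,1]+.06)<.2)&(P[...,2]>.155)&(P[...,2]<.19)&(P[...,0]<.72)
print(m.sum(),cv2.minAreaRect((P[m][:,:2]*1000).astype(np.float32)))
b=blue(p)&(np.hypot(P[...,0]-.57,P[...,1]+.07)<.06)&(P[...,2]>.21)
print("grip top",b.sum(),P[b].mean(0),cv2.minAreaRect((P[b][:,:2]*1000).astype(np.float32)))
yaw=np.deg2rad(8.9);a=np.array([np.cos(yaw),np.sin(yaw),0])
s=env.sense();env.movel(s["ee_pos"]+[0,0,.10],rate=.2)
env.reach(np.array([.569,-.0705,.315])-.06*a,R(yaw)); env.pause(.2)
s=env.sense();p,d=viewer.read_camera("wrist");cv2.imwrite("pics/w1.png",p[:,:,::-1]);np.savez("w1.npz",p=p,d=d,e=s["ee_pos"],r=s["tcp_rot"])
P=cloud("wrist",d,s);b=blue(p)&(d>0)&(np.hypot(P[...,0]-.57,P[...,1]+.07)<.06)&(P[...,2]>.215)
print("wrist",b.sum(),np.median(P[b],0) if b.any() else 0,cv2.minAreaRect((P[b][:,:2]*1000).astype(np.float32)) if b.any() else 0)
for n in ["grip","holder","dish"]:print(n,[(np.round(r["at"],3).tolist(),round(r["score"],2)) for r in tip_of("wrist",n)[:2]])
print(s["t"],s["ee_pos"],s["joint_positions"],s["wrist_force"])
E
```

```text
5416 ((627.0580444335938, -5.589080810546875), (211.77003479003906, 283.55908203125), 8.34699535369873)
grip top 91 [ 0.57173056 -0.07129495  0.2234317 ] ((572.0383911132812, -71.21822357177734), (33.508792877197266, 14.505934715270996), 8.942667961120605)
wrist 679 [ 0.57066195 -0.06971828  0.22416055] ((570.3936157226562, -70.10841369628906), (32.46961975097656, 14.30960750579834), 8.39826774597168)
grip [([0.57, -0.072, 0.208], 0.95)]
holder [([0.59, -0.416, -0.0], 0.81)]
dish [([0.463, -0.075, 0.0], 0.95), ([0.428, 0.013, 0.002], 0.69)]
4.05 [ 0.50972444 -0.08042318  0.31491592] [ 0.51134926  0.18657362 -0.47712139  1.77964625  0.09160037  1.19734959
 -1.4087473 ] [0.44830855 0.04497128 0.28932991]
```

View pics/w1.png

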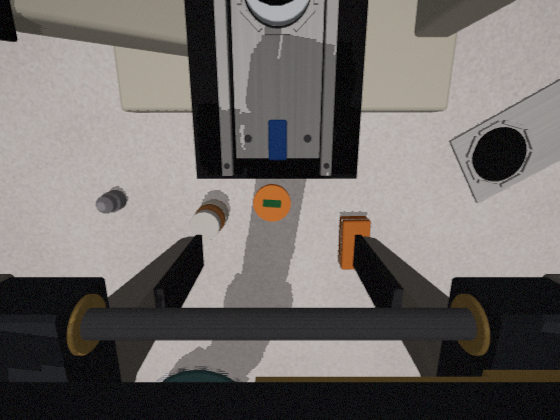

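The wrist view shows the grip at (278,140) between the guides, with the jaws aligned to it. I'll fit the guide direction from this cloud, then descend and grasp.

Run:
```python
from h import *
z=np.load("w1.npz");d=z["d"];P=cloud("wrist",d,dict(tcp_rot=z["r"],ee_pos=z["e"]))
L=[];Rr=[]
for r in range(8,165,2):
    m=(d[r]>0)&(P[r,:,2]>.162)&(P[r,:,2]<.19);m[:170]=0;m[380:]=0
    k=np.flatnonzero(m)
    if len(k)>50:L.append(P[r,k[0],:2]);Rr.append(P[r,k[-1],:2])
for E in(L,Rr):
    f=cv2.fitLine(np.float32(E),cv2.DIST_HUBER,0,.001,.001).ravel();print("edge",np.degrees(np.arctan(f[1]/f[0])),f[2:])
mid=(np.array(L)+Rr)/2;f=cv2.fitLine(np.float32(mid),cv2.DIST_HUBER,0,.001,.001).ravel();print("mid",np.degrees(np.arctan(f[1]/f[0])),"y at x=.57:",f[3]+f[1]/f[0]*(.57-f[2]))
yaw=np.deg2rad(8.6)
g=np.array([.5705,-.0703,.188])
env.movel(g+[0,0,.1],R(yaw),rate=.15)
env.movel(g,rate=.12);env.pause(.1)
s=env.sense();print(s["t"],s["ee_pos"],s["wrist_force"])
effector.grasp(40);env.pause(.2)
s=env.sense();print(s["t"],s["ee_pos"],s["wrist_force"],s["moment"],s["gripper_width"])
p,d=viewer.read_camera("side");cv2.imwrite("pics/s2.png",cv2.resize(p[130:270,130:330,::-1],None,fx=4,fy=4))
```

```text
edge 8.903891 [0.6073499  0.02294607]
edge 8.854682 [ 0.6306286 -0.1441532]
mid 8.844568 y at x=.57: -0.06823074
5.9333 [ 0.57109898 -0.07033359  0.18896728] [-0.12966708 -0.17313196 -0.4945157 ]
7.2667 [ 0.57053155 -0.07026965  0.18802175] [-0.48856211 -0.25837459 -0.51766713] [ 0.08905275  0.00142712 -0.03589692] 0.015722314230471598
```

View pics/s2.png

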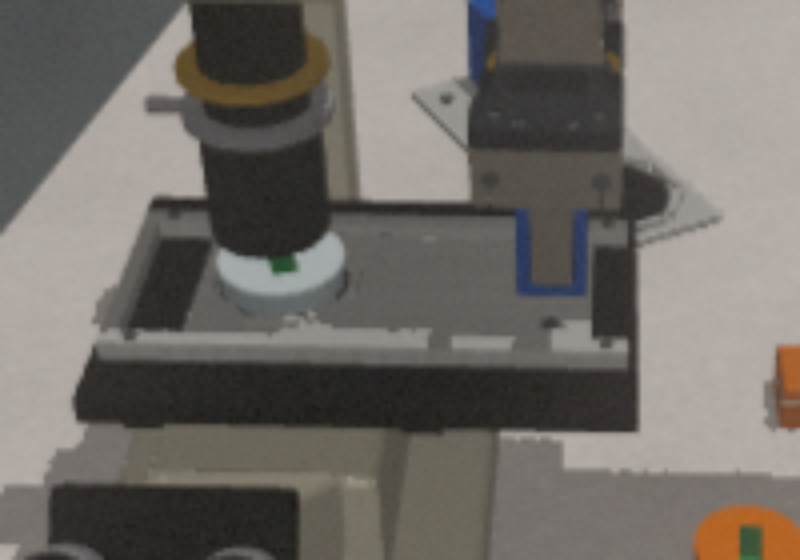

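The fingers straddle the grip at about (552,250) in the crop, and the dish is seated under the condenser. I'll draw it out along 8.87° in steps with force checks.

Run:
```python
from h import *
effector.grasp(55)
yaw=np.deg2rad(8.87);a=np.array([np.cos(yaw),np.sin(yaw),0]);n=np.array([-a[1],a[0],0])
p0=np.array(env.sense()["ee_pos"]);p0[2]=.188
for k in range(1,6):
    env.movel(p0-.021*k*a+.001*n*min(k/2,1),R(yaw),rate=.05)
    s=env.sense();F=np.array(s["wrist_force"]);print(s["t"],np.round(s["ee_pos"],4),"along",round(F@a,2),"lat",round(F@n,2),"z",round(F[2],2),np.round(s["moment"],3),round(s["gripper_width"],4))
    if np.linalg.norm(F)>12: print("stop");break
for c in("side","top"):
    p,d=viewer.read_camera(c)
    if c=="side":cv2.imwrite("pics/s3.png",cv2.resize(p[110:300,130:380,::-1],None,fx=3,fy=3))
    for q in("holder","dish","condenser"):print(c,q,[(np.round(r["at"],3).tolist(),round(r["score"],2)) for r in tip_of(c,q)[:2]])
```

```text
8.1 [ 0.5491 -0.0733  0.188 ] along -0.85 lat 0.13 z -0.4 [0.021 0.093 0.031] 0.0155
8.6667 [ 0.5285 -0.076   0.188 ] along -0.61 lat -0.39 z -0.05 [0.005 0.055 0.031] 0.0157
9.2333 [ 0.5077 -0.0792  0.188 ] along -0.25 lat -0.86 z 0.28 [0.035 0.03  0.019] 0.0151
9.8 [ 0.487  -0.0824  0.188 ] along 0.55 lat 0.22 z -1.16 [0.039 0.08  0.031] 0.0155
10.3667 [ 0.4663 -0.0857  0.188 ] along 0.09 lat 0.19 z -1.67 [-0.001  0.118 -0.029] 0.0155
side holder [([0.596, -0.423, 0.002], 0.76), ([0.705, -0.047, 0.205], 0.5)]
side dish [([0.596, -0.065, 0.175], 0.96), ([0.462, -0.079, -0.002], 0.59)]
side condenser [([0.7, -0.046, 0.207], 0.86), ([0.416, -0.224, -0.006], 0.21)]
top holder [([0.597, -0.066, 0.17], 0.86), ([0.595, -0.42, -0.001], 0.73)]
top dish [([0.592, -0.068, 0.172], 0.74)]
top condenser [([0.701, -0.052, 0.208], 0.61)]
```

View pics/s3.png

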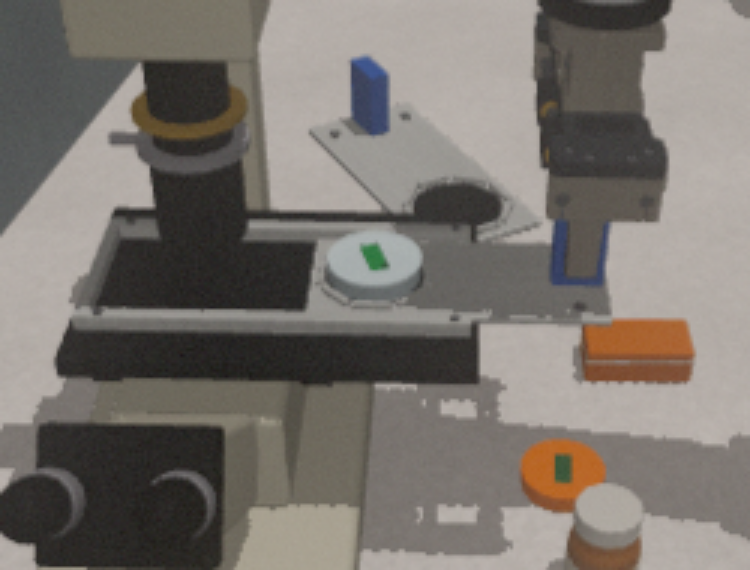

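The holder is about 105 mm out. Its inner edge at (312,275) is well clear of the condenser and the dish is seated. Now I lift.

Run:
```python
from h import *
p=np.array(env.sense()["ee_pos"]);p[2]=.188
for dz in(.015,.09):
    env.movel(p+[0,0,dz],rate=.05);env.pause(.3)
    s=env.sense();print(s["t"],np.round(s["ee_pos"],4),np.round(s["wrist_force"],2),np.round(s["moment"],3),s["gripper_width"])
for c in("side","top"):
    q,d=viewer.read_camera(c)
    if c=="side":cv2.imwrite("pics/s4.png",cv2.resize(q[60:300,130:380,::-1],None,fx=2.4,fy=2.4))
    print(c,[(np.round(r["at"],3).tolist(),round(r["score"],2)) for r in tip_of(c,"dish")[:2]])
    P=cloud(c,d);yaw=np.deg2rad(8.87);a=np.array([np.cos(yaw),np.sin(yaw)]);n=np.array([-a[1],a[0]])
    g=np.array([.4663,-.0857]);u=(P[...,:2]-g)@a;v=(P[...,:2]-g)@n
    m=(d>0)&(u>.03)&(u<.17)&(abs(v)<.04)&(P[...,2]>.23)&(P[...,2]<.275)&(np.hypot(u-.13,v)>.038)
    if m.sum()>50:
        A=np.c_[u[m],v[m],np.ones(m.sum())];k=np.linalg.lstsq(A,P[...,2][m],rcond=None)[0];print(c,m.sum(),"plate slopes deg",np.degrees(k[:2]),"z at dish",k[0]*.13+k[2])
```

```text
11.5167 [ 0.4665 -0.0855  0.2028] [ 0.32 -0.45 -1.22] [0.056 0.125 0.058] 0.01560775722659217
13.4667 [ 0.4666 -0.0855  0.2779] [ 0.05 -0.12 -2.12] [-0.035  0.162  0.016] 0.015529746979823707
side [([0.598, -0.065, 0.269], 0.95), ([0.461, -0.082, 0.0], 0.94)]
side 961 plate slopes deg [0.22926487 0.1149941 ] z at dish 0.2652630352561638
top [([0.592, -0.067, 0.261], 0.89)]
top 365 plate slopes deg [ 0.31358049 -0.1555352 ] z at dish 0.2641565820712098
```

View pics/s4.png

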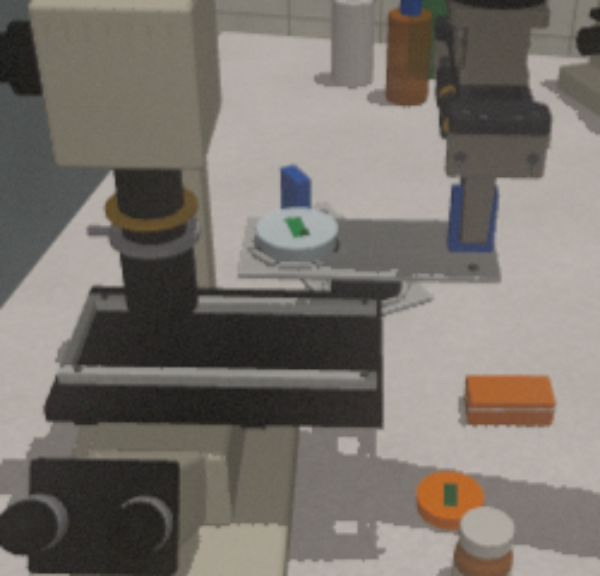

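The holder is level (slopes under 0.4°), about 9 cm above the stage, with the dish seated at (297,232), clear of the condenser. I'll hand in.

Run:
```python
from h import *
env.pause(.3);s=env.sense();print(s["t"],s["ee_pos"],s["wrist_force"],np.abs(s["joint_velocities"]).max(),s["gripper_width"])
workorder.finish_job()
```

```text
13.9667 [ 0.46667014 -0.08550785  0.27802828] [-0.38797437  0.44240602 -1.42504152] 0.0023966593902457613 0.015690739761201066
the job is handed in; nothing more can be done
```

I gripped the blue grip of the smaller holder, the one on the stage, and drew it about 105 mm straight out along the guides. Then I lifted it about 9 cm, and I handed the job in at 14.0 s while still holding it.

- **Draw and lift:** wrist forces stayed at about 2 N or less throughout. The holder's inner edge cleared the condenser by about 35 mm before the lift, worked out from the detected positions.
- **Last checks:** the plate is level, with fitted slopes under 0.4° from both cameras. The dish is seated, the grip opening is steady at 15.6 mm, and the arm is still.
- **Bystanders:** the jar and slide box stand where they were in the last side picture. The objective is outside that crop, but nothing came near it.
- **Disagreement:** the two cameras differ by about 8 mm on the dish's height (0.269 m from the side, 0.261 m from the top), within about 4 mm of the height expected from the tool pose.

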